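# Flip the cured batch's marker to green

## Robot

A 6-joint arm with a two-finger parallel gripper is mounted at the origin on the work surface. World frame = base frame: x ahead of the robot, y to its left, z up, the work surface at z = 0. Lengths are in mm, angles in rad, forces in N, time in s.
With the tool pointing down it reaches from about 350 to 875 mm from the base axis. Payload 4.2 kg.
Tool frame: the origin (TCP) lies at the very end of the fingers, on their centre line; the grasp point (between the pads) lies 19 mm behind it; z points along the fingers, y is the line along which they close (so a half turn about z gives the same grasp; the last joint's range is limited). The gripper opens to 85 mm and grips with 20 to 120 N. Pads are 22 mm wide; open, the fingers measure 114 mm over their backs; the gripper's body (76 mm by 85 mm) begins 54 mm behind the grasp point. The pads swing forward as they close: fully open they stand 13 mm farther back than shut.
Start: joints at [-0.926, 0.385, 0.008, 0, -1.194, -0.259], TCP at [235.201, -579.033, 231.312] pointing down, gripper open.
Joint ranges: [-3.14, 3.14], [-1.21, 2.06], [-1.07, 1.41], [-3.16, 2.05], [-2.99, -0.16], [-3.1, 3.1]. Speed limits (rad/s): [2.79, 2.79, 3.14, 3.14, 3.14, 3.14].

## Interface

Orientations are given as a unit quaternion [x, y, z, w].
In Python, from bench import arm gives the robot as it stands. The module is installed in compiled form; this text tells all that it offers.
- The arm moves only by the tool drive_tool, never from a script. Its argument "targets" is a list of rows, each a list of 5 numbers: the closure, from -1 (fully open) to 1 (shut), then the shift along the tool's x, y, z in mm, then the turn about the tool's z in degrees. In form: [[grip, tx, ty, tz, roll], ...]. A call has 1 to 12 rows; each row is the pose to reach, as a shift and turn from the pose commanded when the call began, along the tool's axes at that moment; what a row does not reach only later rows make up. A row lasts 1/10 s, in which the tool goes at most 50 mm and 8.59 degrees, less where a joint would pass 70% of its speed; a pose out of reach is approached as far as the arm can. A call with a gripper value outside its range is refused whole. The fingers move at their own pace and stop on an object; the grip force is fixed at half the most. Time passes only in rows, so rows that repeat a pose let the fingers close. It gives the time, the measured TCP pose, the force, the opening and the grip force at its end, in the units of the state.
- arm.read_state(): the state, without advancing time (a new reading comes with each control period).
- arm.get_image(name): name is "scene" or "top" or "wrist"; returns the picture (400x640x3 uint8, blue, green, red); there is no depth.
- arm.camera_params(name): a dict with "fov_y" (degrees; the focal length in pixels is half the picture's height over the tangent of half this angle, whatever the lens; pixels are square), "cx", "cy" (the principal point, pixels), "rvec" (rotation vector, rad) and "tvec" (3), from world to camera coordinates, as OpenCV has them; the wrist camera has in their place "tool_from_camera" (4x4, takes a point from camera to tool coordinates, whose origin is the TCP and whose axes are the flange's). Camera axes: x right, y down, z forward; pixel columns grow to the right and rows downward; lengths in mm; the calibration is good to about 2 mm. A picture is of the moment at which its call begins: read the wrist's pose just before it. camera_params takes no time and is no camera call.
- arm.job_done(): hands the job in; it is judged then, once.
The state is a dict: "clock": time; "joints": joint angles; "joint_vel": joint speeds; "joint_efforts": joint torques, N m; "position": TCP position; "ee_rot": TCP orientation; "contact_force": force on the tool from outside, world axes, zero at the start; "wrist_torque": the same for the moment, N m; "gripper_width": finger opening in mm; "grasp_force": force on a finger pad.
Only numpy, scipy, OpenCV 4.12 (cv2) and the standard library are available. Lean on these libraries where they do the work, as an engineer would, in place of code of your own. Each camera call takes 0.05 s, during which the arm holds its last target. There are 200 camera calls.

## Task

The stack of glued ring blanks has set. With a fingertip, gently flip the marker paddle on the rings' board right over its pivot, so that it lies flat on the far side and shows its green face. Grip nothing, leave the marker of the bar blanks on orange, and do not shift the blanks or the other things on the bench.

Things in the scene. Friction and masses are not known exactly. Their poses are not given: they have to be found in the camera images.
- ring_marker (a joint): The marker to flip, on the board with the ring blanks; hinge angle in rad: 0 = level on the near side of its pivot, orange up; 1.57 = upright; 3.14 = level on the far side, green up (stops at 0 and 3.14). Starts at 0 to 0.25. The hinge is stiff: the paddle stays at any angle where it is left, so push it all the way over, with about 1 N at its free edge.
- ring_pivot (a point): Middle of the hinge axis, 87 mm above the bench; fixed. x points level from the near to the far side (the way to flip; away from the robot, the board being turned up to 0.3 rad either way), y along the hinge, z up. Two aluminium posts (16 x 8 mm, to 95 mm above the bench) hold the paddle at y = -39 and +39 mm. Foot below: 50 x 100 mm, top 22 mm above the bench.
- ring_edge (a point): Middle of the free edge of the ring marker's paddle, at mid-thickness; moves with it. The paddle is a white plate, one face orange, one green, 58 mm wide along the hinge, 8 mm thick, reaching from 5 to 75 mm from the hinge axis, which lies at its mid-thickness. Under its free part there is only open space down to the board (top 12 mm above the bench) and the foot.
- ring_board: Grey board 200 x 250 x 12 mm screwed to the bench, origin at the centre of its underside, x to the far side, y to the left. The marker's pivot stands above x = 0, y = -55 mm, the stack of ring blanks at about x = 0, y = +65 mm.
- rings_mid (a point): Centre of the loose stack of four glued ring-shaped blanks (white acrylic with brown paper faces), 84 mm outside and 42 mm inside diameter, 48 mm high, standing on the ring board. Leave it where it is.
- bar_marker (a joint): The other marker, alike in build, on the board that carries the bar blanks. Same angles. It starts between 0 and 0.25, orange up: leave it alone.
- bar_pivot (a point): Point on the hinge axis of the other marker, as ring_pivot.
- bar_edge (a point): Middle of the free edge of the other marker's paddle, as ring_edge.
- bars_mid (a point): Centre of the loose stack of bar-shaped blanks (white with brown paper faces), 85 x 34 x 48 mm high, on the other board, about 120 mm to the left of that marker. Leave it.
- glue_mid (a point): Centre of a loose white glue bottle with a red cap, 38 mm across, 100 mm high, beyond the boards.
- tape_mid (a point): Centre of a loose yellow roll of tape, 90 mm across, 24 mm high, beside the boards.
- pot_mid (a point): Centre of a loose blue open pot, 72 mm across, 70 mm high, beside the boards.
- offcut_mid (a point): Middle of a loose brown L-shaped offcut, 110 mm long, 12 mm thick, beyond the boards.

How it is judged (in metres and radians):
At the end, for the whole second after the job is handed in: The ring marker's paddle is at rest flat on the far side of its pivot, green up (joint above 2.95 rad, within 11 degrees of its stop); the bar marker still lies on its orange-up side (joint below 0.45); both stacks are within 20 mm of where they began (value of joint ring_marker above 2.95 rad and velocity of joint ring_marker between -0.1 and 0.1 rad/s and value of joint bar_marker below 0.45 rad and distance of each of rings_mid, bars_mid from where it was at the start of the episode below 0.02 m); the robot touches nothing.
It fails at once if the marker, its stand or board is pushed harder than 25 N (contact force between the arm and ring_board above 25 N).
It fails at once if the marker of the bar blanks is moved (free edge by more than 20 mm) (distance of bar_edge from where it was at the start of the episode above 0.02 m).
It fails at once if a stack of blanks is shifted or lifted more than 20 mm (distance of any of rings_mid, bars_mid from where it was at the start of the episode above 0.02 m).
It fails at once if another thing on the bench is shifted or lifted more than 20 mm (distance of any of glue_mid, tape_mid, pot_mid, offcut_mid from where it was at the start of the episode above 0.02 m).
It also fails if it takes over 38 s, if anything falls off the work surface, if the arm or the gripper's body presses on something with over 40 N, if the wrist force passes 120 N, or if a joint passes its speed limit or range.

## Working session

There is one attempt and no reset: what is moved stays moved. The work goes in short steps, Python scripts to look and compute and a tool call to move; the robot and the scene stay as the last step left them, time stands still between calls to the robot, and variables do not carry over. Pictures are saved under pics/ and viewed, at most 10 in all, crops included, and the job is handed in when it is done.

Besides the shell and the picture viewer there is one more tool, called after "Emit:" by a JSON object that holds its "op" and its "data". drive_tool: Moves the arm, as the interface text tells. Its arguments: {"type":"object","properties":{"targets":{"type":"array","items":{"type":"array","items":{"type":"number"}}}},"required":["targets"]}

```bash
mkdir -p pics; python3 - <<'E'
from bench import arm
import cv2
s=arm.read_state();print(s)
for n in("scene","top","wrist"):
    print(n,arm.camera_params(n)); cv2.imwrite(f"pics/{n}0.png",arm.get_image(n))
E
```

```text
{'clock': 0.0, 'joints': array([-9.26410011e-01,  3.85591203e-01,  6.62217247e-03, -5.04261538e-04,
       -1.19399566e+00, -2.58568674e-01]), 'joint_vel': array([ 2.10110375e-05, -2.44728975e-04,  7.20555506e-04,  5.29876789e-04,
       -1.03610352e-03, -8.54179069e-04]), 'joint_efforts': array([-9.01140593e-04, -3.92291451e+01,  1.88399041e+01,  4.18629661e+00,
       -4.60869516e-03,  2.26988595e-05]), 'position': array([ 234.97949961, -578.5159433 ,  230.19845755]), 'ee_rot': array([-1.91623148e-01,  9.81467951e-01,  1.07779049e-03, -2.62160462e-04]), 'contact_force': array([ 0.96344335,  0.50997362, -0.91522685]), 'wrist_torque': array([ 0.01469806,  0.01026222, -0.03119895]), 'grasp_force': 0.0, 'gripper_width': 85.29861921122028}
scene {'fov_y': 46.1152524101177, 'cx': 324.3252409325853, 'cy': 203.49330016479718, 'rvec': array([ 1.61332104,  1.73849169, -0.86796458]), 'tvec': array([  35.37470957, -304.65928444, 1931.80992272])}
top {'fov_y': 43.84587748936143, 'cx': 322.101348519368, 'cy': 202.8322114382193, 'rvec': array([ 2.15309261, -2.21299867,  0.05984477]), 'tvec': array([  14.53842693,  612.6041973 , 1374.93278247])}
wrist {'fov_y': 58.79344885231968, 'cx': 321.5538522897909, 'cy': 201.1850820705161, 'tool_from_camera': array([[-1.29428881e-05, -9.66018086e-01, -2.58474483e-01,
         6.52076198e+01],
       [ 9.99999999e-01, -9.50933535e-07, -4.65201398e-05,
        -4.84383650e-01],
       [ 4.46935043e-05, -2.58474483e-01,  9.66018085e-01,
        -1.41821846e+02],
       [ 0.00000000e+00,  0.00000000e+00,  0.00000000e+00,
         1.00000000e+00]])}
```

View pics/scene0.png

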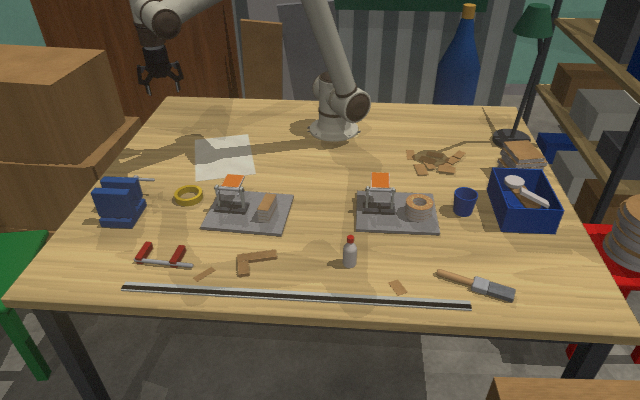

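View pics/top0.png

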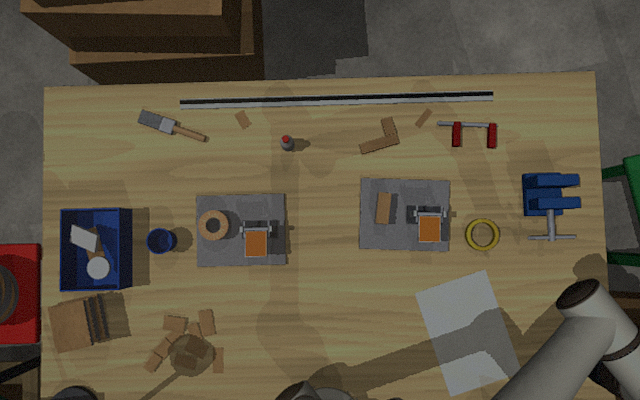

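The ring board is at scene (397,212) and top (241,230), with its paddle at about (380,180) and (256,243). The bar board is the other one, at top (405,215). I'll enlarge the ring board in both views.

```bash
python3 - <<'E'
import cv2
a=cv2.imread("pics/top0.png")[185:275,190:290]; b=cv2.imread("pics/scene0.png")[165:240,345:445]
a=cv2.resize(a,None,fx=6,fy=6,interpolation=cv2.INTER_CUBIC);b=cv2.resize(b,None,fx=6,fy=6,interpolation=cv2.INTER_CUBIC)
cv2.imwrite("pics/topc.png",a);cv2.imwrite("pics/scenec.png",b)
E
```

```text
(no output)
```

View pics/topc.png

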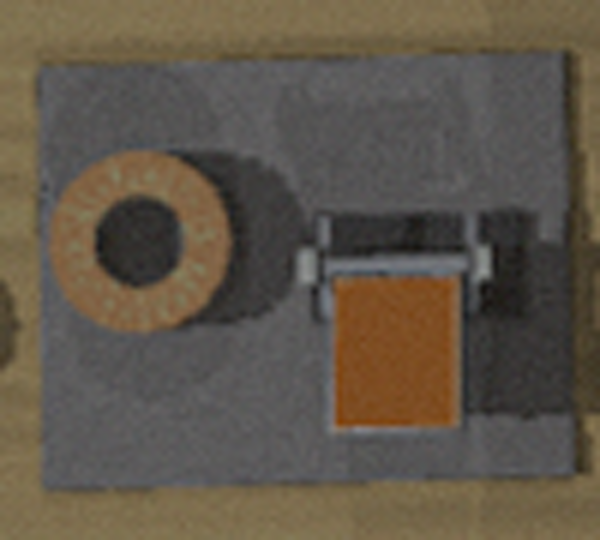

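View pics/scenec.png

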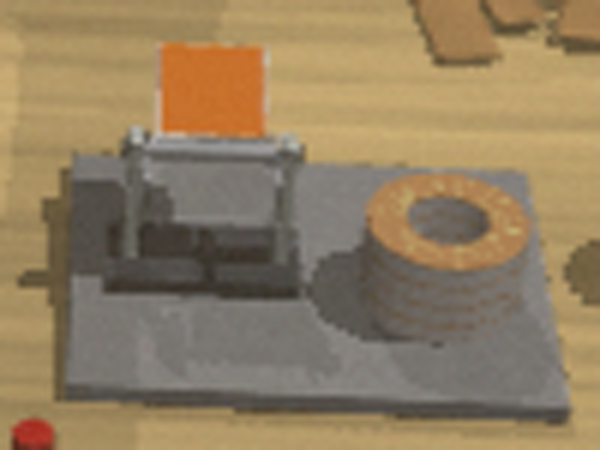

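The top crop shows the paddle's free edge from (331,432) to (461,428), the hinge blocks at (308,265) and (482,262), and the board corners. The scene crop shows the free edge from (160,44) to (268,46), with the post tops at (136,135) and (290,147). Next I triangulate these points.

```bash
cat > h.py <<'E'
import numpy as np, cv2
from bench import arm
def P(n):
    c=arm.camera_params(n);f=200/np.tan(np.radians(c["fov_y"]/2))
    K=np.array([[f,0,c["cx"]],[0,f,c["cy"]],[0,0,1]])
    return K@np.c_[cv2.Rodrigues(c["rvec"])[0],c["tvec"]]
def tri(pa,a,pb,b):
    X=cv2.triangulatePoints(pa,pb,np.float64(a),np.float64(b));return X[:3]/X[3]
def onplane(p,uv,z):
    A=np.c_[p[:,0],p[:,1],p[:,2]*z+p[:,3]];X=np.linalg.solve(A,[*uv,1]);return X[:2]/X[2]
E
python3 - <<'E'
from h import *
np.set_printoptions(precision=1,suppress=True)
t=lambda u,v:(u/6+189.6,v/6+184.6); s=lambda u,v:(u/6+344.6,v/6+164.6)
T,S=P("top"),P("scene")
for n,a,b in [("edge L",(331,432),(268,44)),("edge R",(461,429),(160,42)),("root L",(333,276),(268,136)),("root R",(464,273),(160,136)),("postL",(308,265),(290,145)),("postR",(482,262),(136,133))]:
    print(n,tri(T,t(*a),S,s(*b)).T)
for z,nm,pts in [(12,"board",[(40,66),(568,52),(576,474),(44,488)]),(60,"ring",[(140,240)]),(90,"post",[(308,265),(482,262)]),(87,"pad",[(333,276),(464,273),(331,432),(461,429)])]:
    q=np.array([onplane(T,t(*p),z) for p in pts]);print(nm,q.tolist(),q.mean(0))
for nm,uv in (("pot",(160,240)),("glue",(287,143)),("barpad",(430,215))): print(nm,onplane(T,uv,70))
for nm,pts in (("boardS",[(75,152),(527,172),(568,412),(66,388)]),):
    q=np.array([onplane(S,s(*p),12) for p in pts]);print(nm,q.tolist(),q.mean(0))
E
```

```text
edge L [[471.8 203.9 108.5]]
edge R [[471.5 147.4 106.9]]
root L [[539.8 203.1  97.2]]
root R [[539.5 147.1  94. ]]
postL [[544.9 214.2  95.8]]
postR [[544.1 136.7  98.7]]
board [[643.7442083400567, 353.74608867122373], [643.3828950520463, 104.07431936181672], [445.4980923188362, 104.71043295775961], [445.57225722558593, 353.96345797657733]] [544.5 229.1]
ring [[558.9995254582702, 296.3848315940856]] [559.  296.4]
post [[545.0488830294066, 214.91404615046898], [544.2736455325231, 137.6281910797712]] [544.7 176.3]
pad [[539.9160872768027, 204.38800585514136], [539.6623811140123, 146.07883100022036], [470.9458484858234, 206.44721945304744], [470.73432098568446, 148.77750956067246]] [505.3 176.4]
pot [521. 438.]
glue [775.8  88.6]
barpad [ 568.6 -292.6]
boardS [[440.38343010232154, 107.33299257577508], [441.10320974117536, 355.79205122124654], [644.3093445109525, 354.0450517462295], [644.2475429658805, 106.82785650505114]] [542.5 231. ]
```

The pivot is at about (544, 176, 87) with yaw ≈ 0, and the free edge is at (471.5, 175.7, ~104), which puts the paddle at about 0.2 rad. These fit the given sizes.

The tool can't tilt. So I'll press a shut, vertical finger lightly against the end of the free edge and move it up and in, letting friction help lift the paddle. Then I'll push it over and press it down.

First I move above the near side with the gripper shut.

Emit:
{"op": "drive_tool", "data": {"targets": [[1,-478.4,620.1,0,22.1],[1,-478.4,620.1,0,22.1],[1,-478.4,620.1,0,22.1],[1,-478.4,620.1,0,22.1],[1,-478.4,620.1,0,22.1],[1,-478.4,620.1,0,22.1],[1,-478.4,620.1,0,22.1],[1,-478.4,620.1,0,22.1],[1,-478.4,620.1,0,22.1],[1,-478.4,620.1,0,22.1],[1,-478.4,620.1,0,22.1],[1,-478.4,620.1,0,22.1]]}}

```text
clock: 1.35
position: [395.3, -0.7, 231.6]
ee_rot: [-0.0, 1.0, 0.0, 0.0]
contact_force: [1.3, -0.6, 0.2]
gripper_width: -0.0
grasp_force: 0.0
```

Emit:
{"op": "drive_tool", "data": {"targets": [[1,-45,176,0,0],[1,-45,176,0,0],[1,-45,176,0,0],[1,-45,176,0,0],[1,-45,176,0,0],[1,-45,176,0,0],[1,-45,176,0,0]]}}

```text
clock: 2.05
position: [440.1, 172.5, 231.1]
ee_rot: [0.0, 1.0, -0.0, -0.0]
contact_force: [-0.5, 1.2, 0.1]
gripper_width: 0.1
grasp_force: 0.0
```

```bash
python3 - <<'E'
from bench import arm
import cv2
s=arm.read_state();print(s["position"],s["contact_force"],s["clock"])
a=arm.get_image("wrist");cv2.imwrite("pics/w1.png",a)
E
```

```text
[440.05972515 172.45030847 231.12166277] [-0.45032712  1.16443154  0.13270316] 2.05
```

View pics/w1.png

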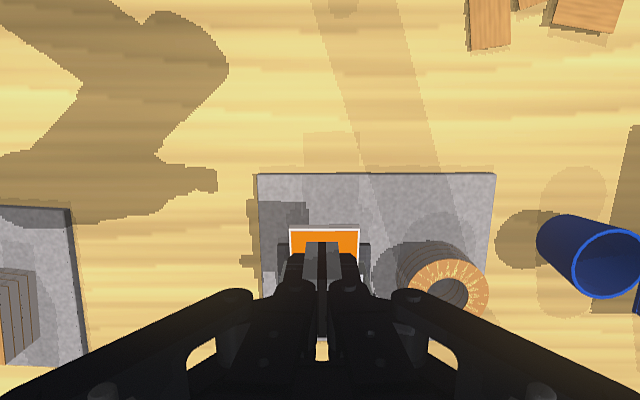

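The wrist view shows the paddle's edge centred at (325,226), between posts at (292–365), so y ≈ 175. The fingertips are just short of the edge. Next I descend on the near side.

Emit:
{"op": "drive_tool", "data": {"targets": [[1,0,3,50,0],[1,0,3,100,0],[1,0,3,140,0],[1,0,3,163,0],[1,0,3,163,0],[1,0,3,163,0]]}}

```text
clock: 2.7
position: [441.1, 175.8, 69.1]
ee_rot: [0.0, 1.0, 0.0, 0.0]
contact_force: [0.4, 1.0, 0.1]
gripper_width: -0.3
grasp_force: 0.0
```

Emit:
{"op": "drive_tool", "data": {"targets": [[1,-4,0,0,0],[1,-8,0,0,0],[1,-10,0,0,0],[1,-12,0,0,0],[1,-14,0,0,0],[1,-15,0,0,0],[1,-15,0,0,0]]}}

```text
clock: 3.4
position: [455.6, 176.3, 68.3]
ee_rot: [0.0, 1.0, -0.0, -0.0]
contact_force: [0.8, 0.4, 0.1]
gripper_width: 0.1
grasp_force: 0.0
```

Emit:
{"op": "drive_tool", "data": {"targets": [[1,-1,0,-1,0],[1,-2,0,-2,0],[1,-3,0,-3,0],[1,-3.7,0,-4.5,0],[1,-4.4,0,-6,0]]}}

```text
clock: 3.9
position: [457.9, 175.9, 73.7]
ee_rot: [0.0, 1.0, -0.001, -0.002]
contact_force: [-6.8, 4.0, 0.7]
gripper_width: -0.4
grasp_force: 3.6
```

Emit:
{"op": "drive_tool", "data": {"targets": [[1,0,0,-2,0],[1,0,0,-4,0],[1,0,0,-6,0],[1,0,0,-8,0]]}}

```text
clock: 4.3
position: [459.9, 176.2, 82.4]
ee_rot: [-0.0, 1.0, -0.0, -0.0]
contact_force: [-1.4, 0.8, -1.1]
gripper_width: -0.1
grasp_force: 0.7
```

Emit:
{"op": "drive_tool", "data": {"targets": [[1,-1,0,-2,0],[1,-2,0,-4,0],[1,-3,0,-6,0],[1,-4,0,-8,0],[1,-5,0,-10,0]]}}

```text
clock: 4.8
position: [464.1, 176.0, 92.4]
ee_rot: [0.0, 1.0, -0.0, -0.001]
contact_force: [-6.0, 2.3, 2.3]
gripper_width: 0.0
grasp_force: 3.1
```

```bash
python3 - <<'E'
from bench import arm
import cv2
a=arm.get_image("scene")[125:225,325:425];cv2.imwrite("pics/s2.png",cv2.resize(a,None,fx=5,fy=5,interpolation=cv2.INTER_CUBIC))
E
```

```text
(no output)
```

View pics/s2.png

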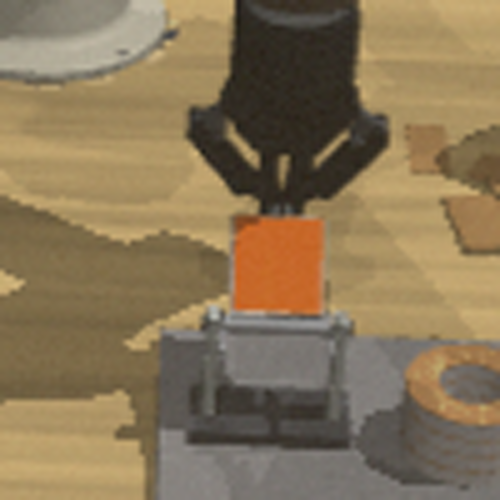

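The paddle follows: its edge has risen to scene row 168 and the estimated angle is about 0.47 rad. I keep going along the arc.

Emit:
{"op": "drive_tool", "data": {"targets": [[1,-2,0,-4,0],[1,-4,0,-7,0],[1,-6,0,-9,0],[1,-8,0,-12,0],[1,-10,0,-15,0],[1,-12,0,-17,0]]}}

```text
clock: 5.45
position: [476.3, 176.1, 110.1]
ee_rot: [-0.0, 1.0, -0.0, -0.001]
contact_force: [-7.7, 2.2, 5.4]
gripper_width: 0.3
grasp_force: 3.7
```

Emit:
{"op": "drive_tool", "data": {"targets": [[1,-2,0,-2,0],[1,-4,0,-4,0],[1,-6,0,-6,0],[1,-8,0,-8,0],[1,-10,0,-10,0],[1,-12,0,-12,0]]}}

```text
clock: 6.05
position: [489.6, 176.3, 121.4]
ee_rot: [0.0, 1.0, 0.0, 0.0]
contact_force: [-0.7, -0.5, -1.3]
gripper_width: -0.0
grasp_force: 0.3
```

Emit:
{"op": "drive_tool", "data": {"targets": [[1,-4,0,-3,0],[1,-8,0,-6,0],[1,-12,0,-8,0],[1,-16,0,-10,0],[1,-20,0,-12,0],[1,-24,0,-14,0],[1,-28,0,-16,0],[1,-32,0,-17,0],[1,-36,0,-18,0],[1,-40,0,-19,0]]}}

```text
clock: 7.05
position: [529.1, 176.2, 140.3]
ee_rot: [-0.0, 1.0, -0.0, -0.0]
contact_force: [-0.5, -0.3, -0.0]
gripper_width: 0.0
grasp_force: 0.4
```

```bash
python3 - <<'E'
from bench import arm
import cv2
a=arm.get_image("scene")[105:225,325:445];cv2.imwrite("pics/s3.png",cv2.resize(a,None,fx=5,fy=5,interpolation=cv2.INTER_CUBIC))
E
```

```text
(no output)
```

View pics/s3.png

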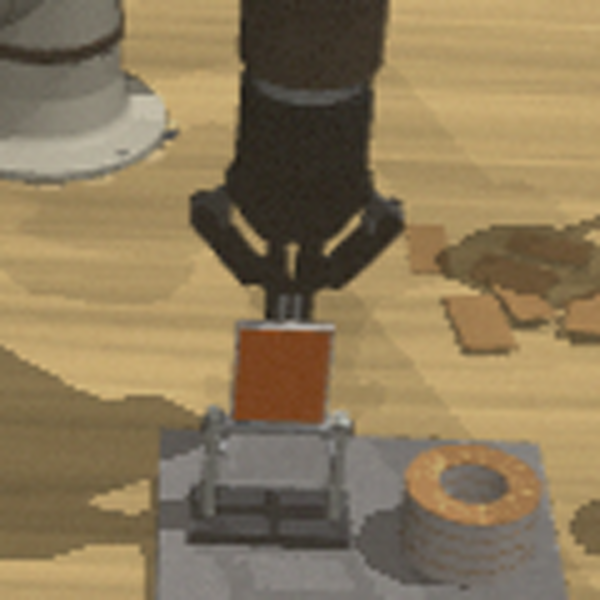

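The paddle is at or just past upright: its white end face shows at (288,325) in the crop, and the orange face now turns towards the far side. Next I push it over and down along the far arc.

Emit:
{"op": "drive_tool", "data": {"targets": [[1,-4,0,0,0],[1,-8,0,0.5,0],[1,-12,0,1,0],[1,-16,0,1.5,0],[1,-20,0,2.5,0],[1,-24,0,3.5,0],[1,-28,0,5,0],[1,-32,0,7.5,0],[1,-36,0,10,0],[1,-39,0,12.5,0],[1,-42,0,15,0]]}}

```text
clock: 8.2
position: [571.3, 176.3, 125.1]
ee_rot: [-0.0, 1.0, 0.0, 0.0]
contact_force: [0.3, 0.0, 0.3]
gripper_width: 0.2
grasp_force: 0.3
```

Emit:
{"op": "drive_tool", "data": {"targets": [[1,-2,0,3,0],[1,-5,0,6,0],[1,-7,0,9,0],[1,-9,0,12,0],[1,-11,0,15,0],[1,-13,0,18,0],[1,-14,0,21,0],[1,-15,0,24,0],[1,-15,0,24,0]]}}

```text
clock: 9.1
position: [585.9, 176.1, 100.8]
ee_rot: [0.0, 1.0, -0.0, -0.0]
contact_force: [-0.4, -0.2, 0.4]
gripper_width: -0.2
grasp_force: 0.0
```

Emit:
{"op": "drive_tool", "data": {"targets": [[1,-2,0,2,0],[1,-3,0,4,0],[1,-3,0,6,0],[1,-3,0,7,0],[1,-3,0,8,0],[1,-3,0,8,0]]}}

```text
clock: 9.7
position: [588.8, 176.3, 93.2]
ee_rot: [-0.0, 1.0, -0.0, -0.0]
contact_force: [0.0, -0.5, -0.1]
gripper_width: -0.3
grasp_force: 0.0
```

Emit:
{"op": "drive_tool", "data": {"targets": [[1,0,0,0.7,0],[1,0,0,1.4,0],[1,0,0,2,0],[1,0,0,2,0]]}}

```text
clock: 10.1
position: [588.9, 176.3, 91.3]
ee_rot: [-0.0, 1.0, 0.0, -0.0]
contact_force: [0.2, 0.3, 0.1]
gripper_width: -0.1
grasp_force: 0.1
```

Emit:
{"op": "drive_tool", "data": {"targets": [[1,0,0,0.5,0],[1,0,0,1,0],[1,0,0,1.5,0],[1,0,0,2,0],[1,0,0,2,0]]}}

```text
clock: 10.6
position: [588.9, 176.3, 91.0]
ee_rot: [-0.0, 1.0, -0.0, 0.0]
contact_force: [-3.6, 0.3, 8.2]
gripper_width: -0.1
grasp_force: 4.2
```

```bash
python3 - <<'E'
from bench import arm
import cv2
a=arm.get_image("scene")[125:245,325:445];cv2.imwrite("pics/s4.png",cv2.resize(a,None,fx=5,fy=5,interpolation=cv2.INTER_CUBIC))
E
```

```text
(no output)
```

View pics/s4.png

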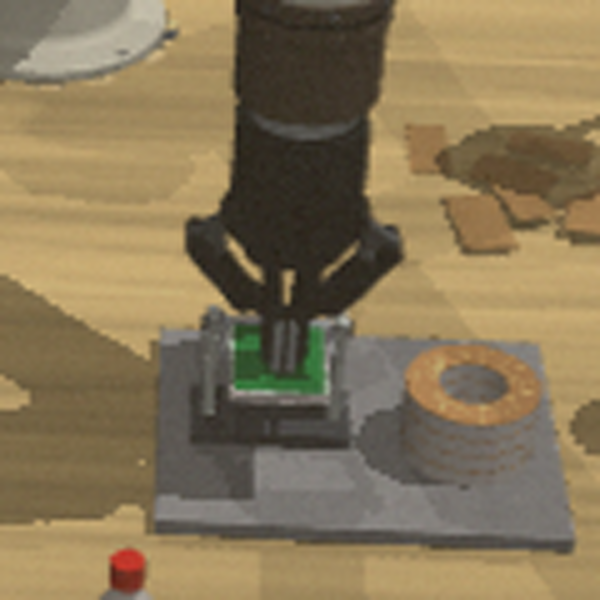

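The paddle lies flat with its green face up, around (280,360) in the crop. The finger stopped at z = 91 with 8 N, which is the stop. Now I retreat upward.

Emit:
{"op": "drive_tool", "data": {"targets": [[1,0,0,-3,0],[1,0,0,-10,0],[1,0,0,-30,0],[1,0,0,-70,0],[1,0,0,-110,0],[1,0,0,-110,0],[1,0,0,-110,0],[1,0,0,-110,0]]}}

```text
clock: 11.45
position: [588.1, 176.0, 198.1]
ee_rot: [0.0, 1.0, -0.0, -0.001]
contact_force: [-0.2, 0.2, -0.9]
gripper_width: 0.0
grasp_force: 0.0
```

```bash
python3 - <<'E'
from bench import arm
import cv2
a=arm.get_image("scene")[125:285,185:485];cv2.imwrite("pics/s5.png",cv2.resize(a,None,fx=2.6,fy=2.6,interpolation=cv2.INTER_CUBIC))
E
```

```text
(no output)
```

View pics/s5.png

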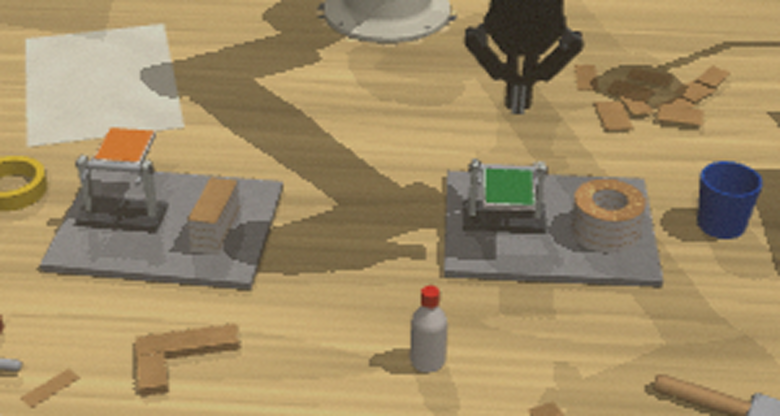

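The ring marker lies flat and green at (510,187), the bar marker is still orange at (125,145), and nothing else has moved. The arm is clear, so I hand in.

```bash
python3 -c "
from bench import arm
print(arm.job_done())"
```

```text
the job is handed in; nothing more can be done
None
```

The ring marker is flipped flat onto its far side with green up, the bar marker still shows orange, nothing else visibly moved, and the job is handed in at about 11.5 s; the hand-in returned no verdict.

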